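Bring the salt shaker round to the gate of the spice carousel and hold it there

TASK

Turn the spice carousel by the wooden paddle handle on top of its post until the dome-capped salt shaker standing on it is squarely in the gate, the one gap in the wire rail, so that the cook can draw it straight out past both gate ends. The turntable runs freely, so finish with the handle still gripped and the turntable held still at that place; do not let go. Do not touch the jars, keep them all standing in their bays, and leave the other things on the table where they are.

Things in the scene. Friction and masses are not known exactly. Their poses are not given: they have to be found in the camera images.
- stand: fixed stand of the spice carousel: round wooden foot plate, 256 mm across, with a wire gallery (rails 40 and 72 mm high, on a circle of 122 mm radius) round the deck, open only at the gate, a 64 mm gap with outward flared ends. Origin on the table at the turning axis, z up along it; the gate is on the -x side, its centre line is the -x axis. Does not move
- gate (a point): middle of the gate: on the gallery's circle, 122 mm from the turning axis on the stand's -x side, 24 mm above the table (deck height). Axes as the stand's
- turntable (a joint): angle (rad) the turntable has turned about the stand's z since the start (0 there), anticlockwise from above positive, 12.6 free either way; ball bearing, friction 0.015 N m + 0.03 N m s, coasts a little. Wooden deck 230 mm across, top 24 mm above the table, six bays 60 degrees apart, 48 mm wide, open outward, walls to 64 mm; jars in five, some 87 mm from the axis, loose; one is empty
- handle: wooden paddle on top of the turntable's central post, turning with it: flat upright bar, 60 mm long (own x), 14 mm thick (own y), 42 mm high. Origin at the centre of its underside, on the turning axis, 167 mm above the table. Grip it across the 14 mm; a half turn gives the same grasp. Below it are only a 13 mm round post; the tallest jar ends 129 mm above the table
- salt_shaker: the salt shaker: clear glass shaker with a grey domed, perforated cap, the only domed one on the carousel, 44 mm across, 90 mm tall; origin at the centre of its underside, z up. Stands loose in one bay of the turntable. This is the jar to bring to the gate; not to be touched itself
- cork_jar_a: little pale jar with shoulders and a cork stopper, 43 mm across, 75 mm tall; origin at the centre of its underside, z up. Stands loose in a bay of the turntable. Not to be touched
- cork_jar_b: another little pale jar with shoulders and a cork stopper, 43 mm across, 75 mm tall; origin at the centre of its underside, z up. Stands loose in a bay of the turntable. Not to be touched
- spice_jar_a: straight glass spice jar with a flat dark cap, 41 mm across, 105 mm tall; origin at the centre of its underside, z up. Stands loose in a bay of the turntable. Not to be touched
- spice_jar_b: another straight glass spice jar with a flat dark cap, 41 mm across, 105 mm tall; origin at the centre of its underside, z up. Stands loose in a bay of the turntable. Not to be touched
- tomato_tin: food tin, 75 mm across, 58 mm tall, on the table behind the carousel; bystander; origin at the centre of its underside
- garlic_t: garlic bulb, 60 mm, on the table behind the carousel; bystander; origin at the centre of its underside
- tape_roll: roll of tape lying flat, 96 mm across, 25 mm high, on the table behind the carousel; bystander; origin at the centre of its underside

How it is judged (in metres and radians):
At the end, for the whole second after the job is handed in: The salt shaker's centre is within 8 mm of the gate's centre line, on the gate side; the turntable stands still (under 0.1 rad/s); the fingers grip the handle (over 2 N, TCP within 60 mm of the handle's origin); all five jars stand upright (within 0.2 rad) on the deck inside the gallery (y of salt_shaker in the frame of stand between -0.008 and 0.008 m and x of salt_shaker in the frame of stand below -0.07 m and velocity of joint turntable between -0.1 and 0.1 rad/s and contact force between the fingers and handle above 2 N and distance between the grasp point and handle below 0.06 m and angle between each of salt_shaker, cork_jar_a, spice_jar_a, spice_jar_b, cork_jar_b's own z axis and vertical below 0.2 rad and horizontal distance between each of salt_shaker, cork_jar_a, spice_jar_a, spice_jar_b, cork_jar_b and stand below 0.112 m and z of salt_shaker in the frame of stand between 0.018 and 0.032 m and z of cork_jar_a in the frame of stand between 0.018 and 0.032 m and z of spice_jar_a in the frame of stand between 0.018 and 0.032 m and z of spice_jar_b in the frame of stand between 0.018 and 0.032 m and z of cork_jar_b in the frame of stand between 0.018 and 0.032 m); the arm keeps its last pose, push and grip.
It fails at once if the robot touches a jar (contact force between any of the fingers, the arm and salt_shaker above 0.5 N or contact force between any of the fingers, the arm and cork_jar_a above 0.5 N or contact force between any of the fingers, the arm and spice_jar_a above 0.5 N or contact force between any of the fingers, the arm and spice_jar_b above 0.5 N or contact force between any of the fingers, the arm and cork_jar_b above 0.5 N).
It fails at once if a jar is tipped over (angle between any of salt_shaker, cork_jar_a, spice_jar_a, spice_jar_b, cork_jar_b's own z axis and vertical above 0.5 rad).
It fails at once if a thing beside the carousel is moved by more than 25 mm (distance of any of tomato_tin, garlic_t, tape_roll from where it was at the start of the episode above 0.025 m).
It also fails if it takes over 58 s, if anything falls off the work surface, if the arm or the gripper's body presses on something with over 40 N, if the wrist force passes 120 N, or if a joint passes its speed limit or range.

ROBOT

A 6-joint arm with a two-finger parallel gripper is mounted at the origin on a cart in front of the work surface, level with it; the furniture and walls round the work are solid. World frame = base frame: x ahead of the robot, y to its left, z up, the work surface at z = 0. Lengths are in mm, angles in rad, forces in N, time in s.
With the tool pointing down it reaches from about 350 to 975 mm from the base axis. Payload 7.1 kg.
Tool frame: the origin (TCP) lies between the finger pads, 19 mm behind the fingertips; this is the grasp point; z points along the fingers, y is the line along which they close (so a half turn about z gives the same grasp; the last joint's range is limited). The gripper opens to 88 mm and grips with 3 to 60 N. Pads are 20 mm wide; open, the fingers measure 115 mm over their backs; the gripper's body (75 mm by 178 mm) begins 61 mm behind the grasp point.
Start: joints at [1.32, 0.423, 1.63, -0, 1.089, -0.019], TCP at [143.55, 608.275, 241.375] pointing down, gripper open.
Joint ranges: [-3, 3], [-0.9, 2.11], [0.09, 2.58], [-1.31, 4.45], [0.11, 2.69], [-2.54, 2.54]. Speed limits (rad/s): [2.39, 2.39, 3.01, 3.14, 3.14, 3.14].

INTERFACE

Orientations are given as a rotation vector (axis times angle).
In Python, from workcell import ctrl gives the robot as it stands. The module is installed in compiled form; this text tells all that it offers.
- The arm moves only by the tool servo_tool, never from a script. Its argument "plan" is a list of rows, each a list of 3 entries, a list of its own where there are three numbers: the closure, from 0 (fully open) to 1 (shut), then the shift along the world's x, y, z in mm, then the turn about the world's z in degrees. In form: [[hand, [x, y, z], yaw], ...]. A call has 1 to 10 rows; each row is the pose to reach, as a shift and turn from the pose commanded when the call began; what a row does not reach only later rows make up. A row lasts 1/12 s, in which the tool goes at most 41.7 mm and 7.16 degrees, less where a joint would pass 70% of its speed; a pose out of reach is approached as far as the arm can. A call with a gripper value outside its range is refused whole. The fingers move at their own pace and stop on an object; the grip force is fixed at half the most. Time passes only in rows, so rows that repeat a pose let the fingers close. It gives the time, the measured TCP pose, the force, the opening and the grip force at its end, in the units of the state.
- ctrl.get_obs(): the state, without advancing time (a new reading comes with each control period).
- ctrl.get_image(name): name is "scene" or "side" or "wrist"; returns the picture (400x640x3 uint8, blue, green, red); there is no depth.
- ctrl.camera_info(name): a dict with "fovy" (degrees; the focal length in pixels is half the picture's height over the tangent of half this angle, whatever the lens; pixels are square), "cx", "cy" (the principal point, pixels), "rvec" (rotation vector, rad) and "tvec" (3), from world to camera coordinates, as OpenCV has them; the wrist camera has in their place "T_tool_cam" (4x4, takes a point from camera to tool coordinates, whose origin is the TCP and whose axes are the flange's). Camera axes: x right, y down, z forward; pixel columns grow to the right and rows downward; lengths in mm; the calibration is good to about 2 mm. A picture is of the moment at which its call begins: read the wrist's pose just before it. camera_info takes no time and is no camera call.
- ctrl.close_job(): hands the job in; it is judged then, once.
The state is a dict: "t": time; "qpos": joint angles; "qvel": joint speeds; "joint_torque": joint torques, N m; "ee_pos": TCP position; "orientation": TCP orientation; "ft_force": force on the tool from outside, world axes, zero at the start; "moment": the same for the moment, N m; "width": finger opening in mm; "grasp_force": force on a finger pad.
Only numpy, scipy, OpenCV 4.12 (cv2) and the standard library are available. Lean on these libraries where they do the work, as an engineer would, in place of code of your own. Each camera call takes 0.05 s, during which the arm holds its last target. There are 200 camera calls.

## Working session

There is one attempt and no reset: what is moved stays moved. The work goes in short steps, Python scripts to look and compute and a tool call to move; the robot and the scene stay as the last step left them, time stands still between calls to the robot, and variables do not carry over. Pictures are saved under pics/ and viewed, at most 10 in all, crops included, and the job is handed in when it is done.

Besides the shell and the picture viewer there is one more tool, called after ">>>" by a JSON object that holds its "fn" and its "kwargs", one argument or row to a line. servo_tool: Moves the arm, as the interface text tells. Its arguments: {"type":"object","properties":{"plan":{"type":"array"}},"required":["plan"]}

```bash
mkdir -p pics
python3 - <<'E'
from workcell import ctrl
import cv2,numpy as np
ims=[]
for n in("scene","side","wrist"):
    i=ctrl.get_image(n);cv2.imwrite(f"pics/{n}0.png",i);print(n,ctrl.camera_info(n))
o=ctrl.get_obs();print(o)
E
```

```text
scene {'fovy': 54.575533510917474, 'cx': 311.7349290968701, 'cy': 196.70385437939956, 'rvec': array([ 2.17689574, -0.97071664,  0.38610247]), 'tvec': array([-242.29930918,  510.25515965,  620.01908915])}
side {'fovy': 47.817816852121766, 'cx': 313.73446009922475, 'cy': 205.2615066947521, 'rvec': array([ 2.06367239, -0.52581902,  0.30406061]), 'tvec': array([-398.11013622,  331.63067739,  548.89211977])}
wrist {'fovy': 70.08835286098082, 'cx': 320.1865502574489, 'cy': 196.2987175743584, 'T_tool_cam': array([[ 6.49038536e-05, -9.63149572e-01, -2.68966352e-01,
         7.23353447e+01],
       [ 9.99999625e-01, -1.69724475e-04,  8.49079756e-04,
        -6.50958112e-01],
       [-8.63440976e-04, -2.68966306e-01,  9.63149200e-01,
        -1.43199834e+02],
       [ 0.00000000e+00,  0.00000000e+00,  0.00000000e+00,
         1.00000000e+00]])}
{'t': 0.15, 'qpos': array([ 1.31998817e+00,  4.23683145e-01,  1.63047027e+00,  8.45593882e-06,
        1.08859417e+00, -1.89675874e-02]), 'qvel': array([-0.0002507 , -0.0009938 , -0.002457  , -0.00037094, -0.00144991,
       -0.00081745]), 'joint_torque': array([-2.80996738e-05, -5.44987249e+01, -2.73915339e+01,  6.43604365e-02,
        2.04172754e-02, -3.17666149e-05]), 'ee_pos': array([143.46226981, 607.91210161, 240.78647254]), 'orientation': array([-3.63346503e-01, -3.12034582e+00,  1.79600939e-03]), 'ft_force': array([-0.10265024, -0.03742459,  0.53189489]), 'moment': array([ 0.03200395, -0.03845361,  0.02608459]), 'grasp_force': 0.0, 'width': 87.93764597378274}
```

View pics/scene0.png

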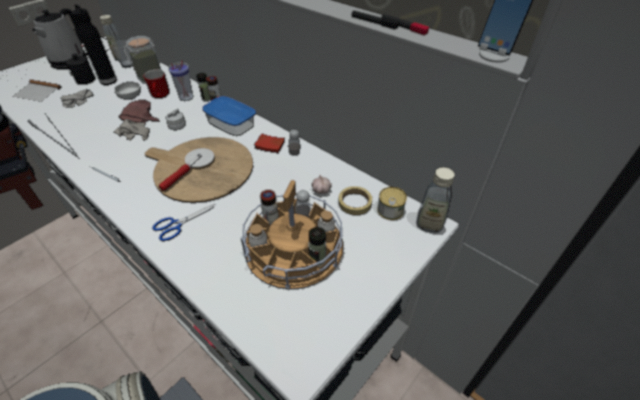

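View pics/side0.png

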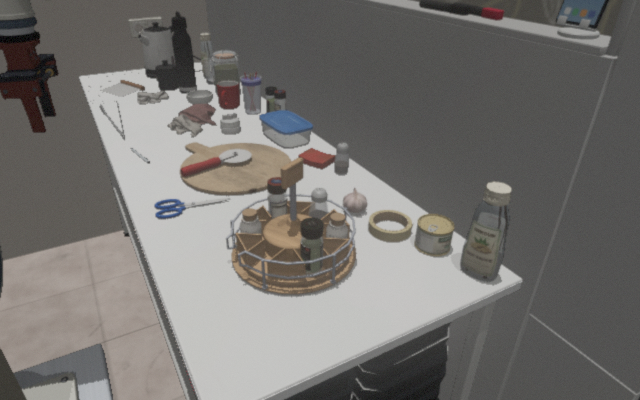

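The scene view shows the carousel at about (292,240), and the side view has it at about (293,240). The domed shaker is at the back right, at side (319,200), and the handle is at (292,175). I'll enlarge both.

Run:
```python
import cv2
s=cv2.imread("pics/side0.png")[152:292,218:368];cv2.imwrite("pics/sc.png",cv2.resize(s,None,fx=4.2,fy=4.2,interpolation=cv2.INTER_CUBIC))
s=cv2.imread("pics/scene0.png")[175:290,230:355];cv2.imwrite("pics/cc.png",cv2.resize(s,None,fx=5,fy=5,interpolation=cv2.INTER_CUBIC))
```

```text
(no output)
```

View pics/sc.png

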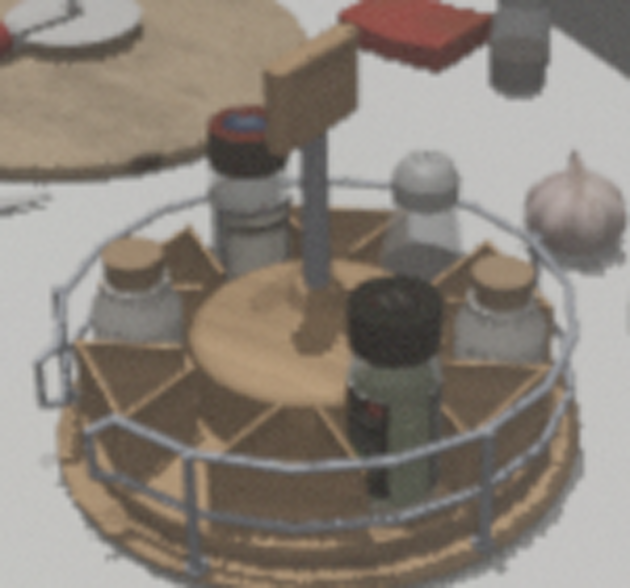

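View pics/cc.png

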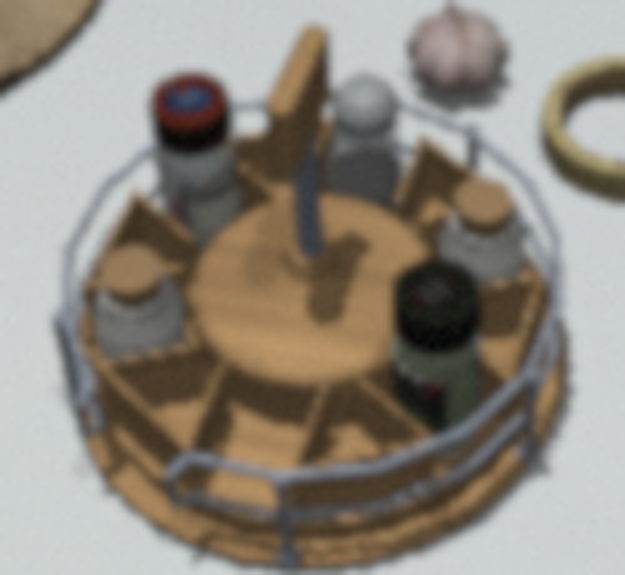

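```bash
cat > h.py <<'E'
import cv2,numpy as np
from workcell import ctrl
def cam(n):
    c=ctrl.camera_info(n);f=200/np.tan(np.radians(c["fovy"])/2)
    return np.array([[f,0,c["cx"]],[0,f,c["cy"]],[0,0,1]]),cv2.Rodrigues(c["rvec"])[0],c["tvec"]
def bp(n,u,v,z):
    K,R,t=cam(n);d=R.T@np.linalg.inv(K)@[u,v,1];o=-R.T@t
    return (o+d*(z-o[2])/d[2])[:2]
def proj(n,P):
    K,R,t=cam(n);return cv2.projectPoints(np.float64(P).reshape(-1,1,3),R,t,K,None)[0][:,0]
S=lambda u,v:("side",218+u/4.2,152+v/4.2)
C=lambda u,v:("scene",230+u/5,175+v/5)
E
python3 - <<'E'
from h import *
from scipy.optimize import least_squares
pts={'spA':(129,S(243,122),C(190,97)),'spB':(129,S(395,300),C(437,288)),'ckL':(99,S(135,250),C(130,265)),'ckR':(99,S(503,268),C(487,197)),'salt':(112,S(425,157),C(367,82)),
'gate1':(72,S(60,290),C(62,318)),'gate2':(72,S(88,430),C(172,465)),'hFaceTL':(209,S(266,73),C(270,105)),'hFaceTR':(209,S(355,38),C(300,28))}
P={}
for k,(z,a,b) in pts.items():
    p,q=bp(*a,z),bp(*b,z);P[k]=(p+q)/2;print(k,p.round(1),q.round(1))
order=['salt','spA','ckL','ckR','spB']
# radius 87 circle
J=np.array([P[k] for k in order])
r=least_squares(lambda c:np.linalg.norm(J-c[:2],axis=1)-c[2],[*J.mean(0),87]);print('fit free',r.x,r.fun)
r=least_squares(lambda c:np.linalg.norm(J-c,axis=1)-87,J.mean(0));c=r.x;print(c,r.fun)
for k in P: d=P[k]-c;print(k,np.hypot(*d).round(1),np.degrees(np.arctan2(d[1],d[0])).round(1))
E
```

```text
spA [533.4 308.8] [536.8 304. ]
spB [523.3 133.6] [526.1 131.3]
ckL [458.1 268.5] [458.9 266.4]
ckR [602.  173.3] [604.2 168.4]
salt [610.3 262. ] [614.9 258.2]
gate1 [427.5 293. ] [428.2 285.6]
gate2 [400.1 182.9] [405.7 183.6]
hFaceTL [500.4 206.4] [505.  208.5]
hFaceTR [549.5 219. ] [548.8 233.5]
fit free [532.62737445 220.21568319  87.52365308] [ 1.84217695 -1.3097835   0.38576348 -1.50535521  0.58719829]
[532.84060177 220.3237488 ] [ 2.12678633 -0.90000135  1.031338   -1.09402674  1.23789133]
spA 86.1 88.5
spB 88.2 -95.3
ckL 88.0 147.6
ckR 85.9 -35.2
salt 89.1 26.5
gate1 125.6 146.7
gate2 135.1 -164.1
hFaceTL 32.7 -156.9
hFaceTR 17.3 20.0
```

Run:
```python
from h import *
c=np.array([532.7,220.3])
for a in[(68,345),(40,360),(115,420),(88,435)]:
    d=bp(*S(*a),72)-c;print(a,np.hypot(*d).round(1),np.degrees(np.arctan2(d[1],d[0])).round(1))
def draw(n,im,x0,y0,s,g):
    def L(P,col):
        p=((proj(n,P)-[x0,y0]+.5)*s).astype(np.int32);cv2.polylines(im,[p],False,col,1)
    h=np.degrees(np.arcsin(32/122))
    for z in(40,72):
        t=np.radians(np.linspace(g+h,g+360-h,80));L(np.c_[c[0]+122*np.cos(t),c[1]+122*np.sin(t),0*t+z],(0,0,255))
    t=np.linspace(0,6.283,80);L(np.c_[c[0]+128*np.cos(t),c[1]+128*np.sin(t),0*t],(255,0,0))
    L(np.c_[c[0]+115*np.cos(t),c[1]+115*np.sin(t),0*t+24],(0,255,0))
    L([[*c,0],[*c,209]],(255,0,255))
    a=np.radians(19);u=np.array([np.cos(a),np.sin(a)])*30;w=np.array([-np.sin(a),np.cos(a)])*7
    for z in(167,209):L([[*(c+p),z] for p in(u+w,u-w,-u-w,-u+w,u+w)],(255,255,0))
    return im
g=178
a=cv2.resize(cv2.imread("pics/side0.png")[152:292,218:368],None,fx=3.9,fy=3.9,interpolation=2)
b=cv2.resize(cv2.imread("pics/scene0.png")[175:290,230:355],None,fx=3.9,fy=3.9,interpolation=2)
a=draw("side",a,218,152,3.9,g)[:,:400];a=a
b=draw("scene",b,230,175,3.9,g)[:,:400]
o=np.zeros((546,800,3),np.uint8);o[:a.shape[0],:400]=a;o[:b.shape[0],400:]=b;cv2.imwrite("pics/ov.png",o)
```

```text
(68, 345) 121.0 167.0
(40, 360) 135.0 170.6
(115, 420) 125.1 -163.2
(88, 435) 139.9 -163.1
```

View pics/ov.png

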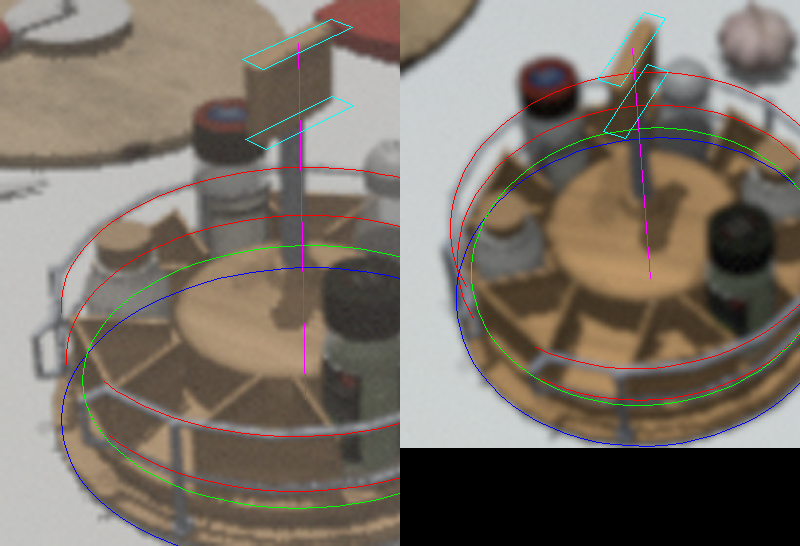

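The model overlay fits to a few mm: axis about (530,220), handle yaw about 20°, gate towards about 180°, shaker at about 27°. I'll hover above it and look from the wrist.

>>> {"fn": "servo_tool", "kwargs": {
  "plan": [
    [0,[20,-20,40],-7],
    [0,[45,-45,80],-14],
    [0,[70,-70,100],-21],
    [0,[95,-95,100],-28],
    [0,[120,-120,100],-35],
    [0,[145,-145,100],-42],
    [0,[170,-170,100],-49],
    [0,[195,-195,100],-56],
    [0,[220,-220,100],-63],
    [0,[245,-245,100],-70]
  ]
}}

```text
t: 0.98
ee_pos: [389.4, 361.7, 341.3]
orientation: [-2.095, -2.341, 0.0]
ft_force: [0.6, 0.2, 0.7]
width: 88.2
grasp_force: 0.0
```

>>> {"fn": "servo_tool", "kwargs": {
  "plan": [
    [0,[25,-25,0],-7],
    [0,[50,-50,0],-14],
    [0,[75,-75,0],-21],
    [0,[100,-100,0],-28],
    [0,[125,-125,0],-35],
    [0,[142,-143,0],-42],
    [0,[142,-143,0],-49],
    [0,[142,-143,0],-56],
    [0,[142,-143,0],-63],
    [0,[142,-143,0],-70]
  ]
}}

```text
t: 1.82
ee_pos: [530.5, 219.9, 341.0]
orientation: [3.059, 0.716, -0.001]
ft_force: [-0.7, 0.0, -0.2]
width: 87.5
grasp_force: 0.0
```

>>> {"fn": "servo_tool", "kwargs": {
  "plan": [
    [0,[0,0,0],-7],
    [0,[0,0,0],-7],
    [0,[0,0,0],-7],
    [0,[0,0,0],-7]
  ]
}}

```text
t: 2.15
ee_pos: [530.5, 220.3, 341.2]
orientation: [3.094, 0.544, -0.0]
ft_force: [-0.3, -0.3, -0.7]
width: 88.0
grasp_force: 0.0
```

```bash
cat >> h.py <<'E'
def wshot(name):
    import json
    o=ctrl.get_obs();im=ctrl.get_image("wrist");cv2.imwrite(f"pics/{name}.png",im)
    json.dump([list(o["ee_pos"]),list(o["orientation"])],open(f"pics/{name}.json","w"));return o
def wcam(name):
    import json
    p,r=json.load(open(f"pics/{name}.json"));c=ctrl.camera_info("wrist")
    T=np.eye(4);T[:3,:3]=cv2.Rodrigues(np.array(r))[0];T[:3,3]=p
    M=T@c["T_tool_cam"];f=200/np.tan(np.radians(c["fovy"])/2)
    K=np.array([[f,0,c["cx"]],[0,f,c["cy"]],[0,0,1]]);return K,M
def wbp(name,u,v,z):
    K,M=wcam(name);d=M[:3,:3]@np.linalg.inv(K)@[u,v,1];o=M[:3,3];return (o+d*(z-o[2])/d[2])[:2]
E
python3 - <<'E'
from h import *
o=wshot("w1");print(o["t"],o["ee_pos"],o["orientation"],o["qpos"])
i=cv2.imread("pics/w1.png");cv2.imwrite("pics/w1b.png",cv2.resize(i,None,fx=1.25,fy=1.25,interpolation=2))
E
```

```text
2.15 [530.45191378 220.2502474  341.24054607] [ 3.09414052e+00  5.43523934e-01 -4.01561803e-04] [ 3.72843580e-01  2.48293335e-01  1.64238358e+00 -2.57323482e-05
  1.25118146e+00  1.59587151e+00]
```

View pics/w1b.png

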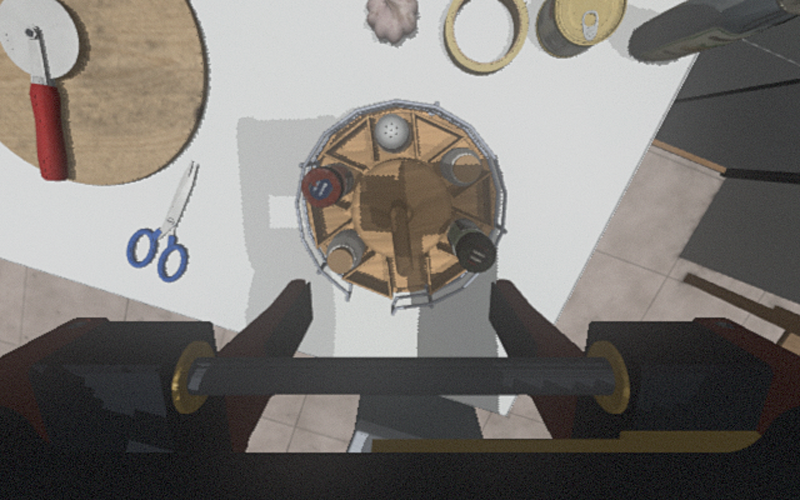

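The wrist view shows the carousel from above. The shaker dome is at (393,131) and the handle runs from (400,212) to (408,287). The gate is at the bottom, between about (350,295) and (395,305). I'll take a close crop.

Run:
```python
import cv2
s=cv2.imread("pics/w1.png")[75:255,230:415];cv2.imwrite("pics/w1c.png",cv2.resize(s,None,fx=3.3,fy=3.3,interpolation=cv2.INTER_CUBIC))
```

```text
(no output)
```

View pics/w1c.png

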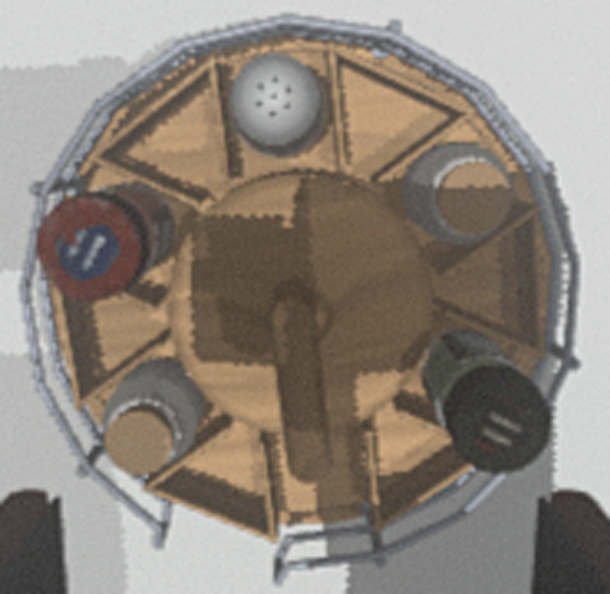

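```bash
cat >> h.py <<'E'
W=lambda n,u,v,z:wbp(n,230+u/3.3-.3,75+v/3.3-.3,z)
E
python3 - <<'E'
from h import *
pts={'spA':(129,90,247),'spB':(129,497,417),'ckL':(99,140,440),'ckR':(99,475,190),'salt':(112,274,97)}
P={k:W("w1",u,v,z) for k,(z,u,v) in pts.items()}
from scipy.optimize import least_squares
J=np.array(list(P.values()))
r=least_squares(lambda c:np.linalg.norm(J-c[:2],axis=1)-c[2],[*J.mean(0),87]);print(r.x,r.fun)
Q={'gLu':(72,160,543),'gLl':(40,167,500),'gRu':(72,279,573),'gRl':(40,285,535),'postLu':(72,85,470),'postRu':(72,380,558),
'hubC':(64,0,0),'hA':(209,291,300),'hB':(209,312,470),
'rT':(72,290,15),'rL':(72,22,290),'rR':(72,578,300)}
for k,(z,u,v) in Q.items(): P[k]=W("w1",u,v,z)
c=r.x[:2]
for k in P:d=P[k]-c;print(k,P[k].round(1),np.hypot(*d).round(1),np.degrees(np.arctan2(d[1],d[0])).round(1))
d=P['hA']-P['hB'];print('handle',(P['hA']+P['hB'])/2,np.linalg.norm(d),np.degrees(np.arctan2(d[1],d[0])))
for n in('side','scene'):print(n,proj(n,[[*c,190]]))
E
```

```text
[534.46667931 220.16876349  86.05246657] [-1.32714    -0.94299466  1.15131607  0.71665687  0.40216172]
spA [537.4 304.8] 84.7 88.0
spB [528.2 135.3] 85.1 -94.2
ckL [460.4 266.3] 87.2 148.1
ckR [606.4 171.6] 86.8 -34.0
salt [611.9 258.6] 86.5 26.4
gLu [404.9 243.6] 131.6 169.8
gLl [413.4 247.3] 124.1 167.4
gRu [409.5 185.3] 129.7 -164.4
gRl [415.8 184.9] 123.8 -163.5
postLu [428.  287.4] 125.9 147.7
postRu [433.3 142.7] 127.5 -142.5
hubC [610.9 380. ] 177.2 64.4
hA [556.7 231.1] 24.8 26.1
hB [509. 207.] 28.7 -152.6
rT [645.5 264.6] 119.6 21.8
rL [499.2 337.3] 122.4 106.8
rR [578.5 105.4] 123.0 -69.0
handle [532.87304569 219.04318541] 53.44340159015499 26.799500089814934
side [[295.12308619 171.73485028]]
scene [[290.21129326 192.73496319]]
```

Gate direction is about 182.3°, salt about 26.4°, handle about 26.6°, with the centre at (533.3,219.8). So I need a turn of about +156°. I'll align, descend and grip.

>>> {"fn": "servo_tool", "kwargs": {
  "plan": [
    [0,[3,-0.5,0],6.5],
    [0,[3,-0.5,-25],6.5],
    [0,[3,-0.5,-50],6.5],
    [0,[3,-0.5,-75],6.5],
    [0,[3,-0.5,-100],6.5],
    [0,[3,-0.5,-120],6.5],
    [0,[3,-0.5,-135],6.5],
    [0,[3,-0.5,-145],6.5],
    [0,[3,-0.5,-150],6.5],
    [0,[3,-0.5,-150],6.5]
  ]
}}

```text
t: 3.03
ee_pos: [533.2, 219.7, 190.6]
orientation: [3.059, 0.714, -0.002]
ft_force: [-0.1, -0.3, 0.1]
width: 87.8
grasp_force: 0.0
```

>>> {"fn": "servo_tool", "kwargs": {
  "plan": [
    [0.5,[0,0,0],0],
    [0.7,[0,0,0],0],
    [0.8,[0,0,0],0],
    [0.9,[0,0,0],0],
    [1,[0,0,0],0],
    [1,[0,0,0],0],
    [1,[0,0,0],0],
    [1,[0,0,0],0],
    [1,[0,0,0],0],
    [1,[0,0,0],0]
  ]
}}

```text
t: 3.87
ee_pos: [533.5, 219.8, 191.3]
orientation: [3.06, 0.713, -0.0]
ft_force: [-0.2, 0.1, 0.4]
width: 24.8
grasp_force: 0.0
```

>>> {"fn": "servo_tool", "kwargs": {
  "plan": [
    [1,[0,0,0],0],
    [1,[0,0,0],0],
    [1,[0,0,0],0],
    [1,[0,0,0],0],
    [1,[0,0,0],0],
    [1,[0,0,0],0]
  ]
}}

```text
t: 4.37
ee_pos: [533.0, 221.0, 191.3]
orientation: [-3.058, -0.712, 0.001]
ft_force: [-3.5, 7.2, -0.5]
width: 14.1
grasp_force: 30.0
```

Gripped at 30 N, with a side load of about 8 N. I'll re-centre by about 1.3 mm and start turning.

>>> {"fn": "servo_tool", "kwargs": {
  "plan": [
    [1,[-0.6,1.2,0],1],
    [1,[-0.6,1.2,0],3],
    [1,[-0.6,1.2,0],6],
    [1,[-0.6,1.2,0],10],
    [1,[-0.6,1.2,0],14],
    [1,[-0.6,1.2,0],18],
    [1,[-0.6,1.2,0],22],
    [1,[-0.6,1.2,0],25],
    [1,[-0.6,1.2,0],27],
    [1,[-0.6,1.2,0],28]
  ]
}}

```text
t: 5.2
ee_pos: [531.8, 222.4, 191.3]
orientation: [-2.793, -1.434, 0.001]
ft_force: [-6.1, 8.1, 0.9]
width: 13.8
grasp_force: 30.0
```

>>> {"fn": "servo_tool", "kwargs": {
  "plan": [
    [1,[-1,1.5,0],1],
    [1,[-1,1.5,0],3],
    [1,[-1,1.5,0],6],
    [1,[-1,1.5,0],10],
    [1,[-1,1.5,0],15],
    [1,[-1,1.5,0],20],
    [1,[-1,1.5,0],25],
    [1,[-1,1.5,0],29],
    [1,[-1,1.5,0],31],
    [1,[-1,1.5,0],32]
  ]
}}

```text
t: 6.03
ee_pos: [529.9, 223.1, 191.3]
orientation: [-2.289, -2.147, 0.004]
ft_force: [-10.1, 5.8, 4.8]
width: 13.9
grasp_force: 30.0
```

>>> {"fn": "servo_tool", "kwargs": {
  "plan": [
    [1,[-1,-1.2,0],1],
    [1,[-2,-2.5,0],3],
    [1,[-2,-2.5,0],6],
    [1,[-2,-2.5,0],10],
    [1,[-2,-2.5,0],15],
    [1,[-2,-2.5,0],20],
    [1,[-2,-2.5,0],25],
    [1,[-2,-2.5,0],29],
    [1,[-2,-2.5,0],31],
    [1,[-2,-2.5,0],32]
  ]
}}

```text
t: 6.87
ee_pos: [528.1, 222.3, 191.3]
orientation: [-1.608, -2.694, -0.002]
ft_force: [-9.7, 13.5, 2.6]
width: 14.1
grasp_force: 30.0
```

>>> {"fn": "servo_tool", "kwargs": {
  "plan": [
    [1,[0,0,0],1],
    [1,[0,0,0],3],
    [1,[0,0,0],6],
    [1,[0,0,0],10],
    [1,[0,0,0],15],
    [1,[0,0,0],20],
    [1,[0,0,0],25],
    [1,[0,0,0],29],
    [1,[0,0,0],31],
    [1,[0,0,0],32]
  ]
}}

```text
t: 7.7
ee_pos: [526.8, 221.0, 191.3]
orientation: [-0.803, -3.031, 0.001]
ft_force: [-15.3, 6.5, 8.2]
width: 13.8
grasp_force: 30.0
```

>>> {"fn": "servo_tool", "kwargs": {
  "plan": [
    [1,[0,0,0],1],
    [1,[0,0,0],3],
    [1,[0,0,0],6],
    [1,[0,0,0],10],
    [1,[0,0,0],15],
    [1,[0,0,0],20],
    [1,[0,0,0],25],
    [1,[0,0,0],28],
    [1,[0,0,0],30],
    [1,[0,0,0],31]
  ]
}}

```text
t: 8.53
ee_pos: [526.4, 219.4, 191.3]
orientation: [0.037, -3.134, 0.002]
ft_force: [-15.4, -2.0, 11.7]
width: 14.1
grasp_force: 30.0
```

>>> {"fn": "servo_tool", "kwargs": {
  "plan": [
    [1,[0,0,0],0],
    [1,[0,0,0],0],
    [1,[0,0,0],0],
    [1,[0,0,0],0],
    [1,[0,0,0],0],
    [1,[0,0,0],0]
  ]
}}

```text
t: 9.03
ee_pos: [526.4, 219.4, 191.3]
orientation: [0.034, -3.134, 0.002]
ft_force: [-16.8, -1.3, 12.2]
width: 13.6
grasp_force: 30.0
```

Run:
```python
from h import *
o=wshot("w2");print(o["t"],o["ee_pos"],o["orientation"],o["moment"],o["qpos"])
a=ctrl.get_image("side");b=ctrl.get_image("scene");w=cv2.imread("pics/w2.png")
cv2.imwrite("pics/side2.png",a);cv2.imwrite("pics/scene2.png",b)
o=np.zeros((600,800,3),np.uint8)
R=lambda i,f:cv2.resize(i,None,fx=f,fy=f,interpolation=2)
x=R(a[150:290,215:370],2.5);o[:x.shape[0],:x.shape[1]]=x
x=R(b[170:290,230:355],2.9);o[:x.shape[0],400:400+x.shape[1]]=x
x=R(w,.6);o[355:355+x.shape[0],:x.shape[1]]=x[:245]
cv2.imwrite("pics/m2.png",o)
```

```text
9.0333 [526.38597359 219.36817322 191.27116178] [ 3.37786588e-02 -3.13396177e+00  2.31208997e-03] [0.20291499 2.07549527 0.05144466] [ 3.73343986e-01  4.10035140e-01  1.78591286e+00  1.54815817e-03
  9.53132319e-01 -1.21990934e+00]
```

View pics/m2.png

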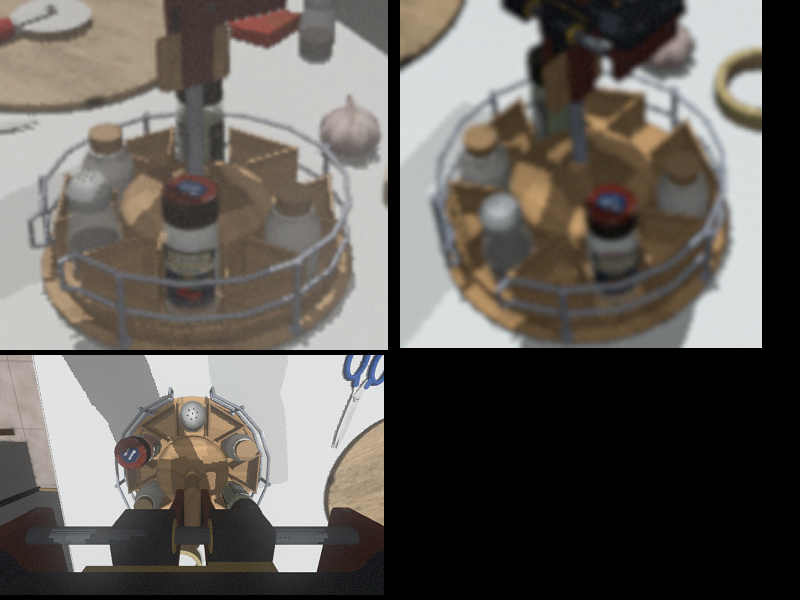

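The shaker is now near the gate: the wrist view shows it at about (193,415) in the mosaic, between the gate ends at (170,392) and (213,390). I'll measure this closely.

Run:
```python
import cv2
s=cv2.imread("pics/w2.png")[35:190,240:400];cv2.imwrite("pics/w2c.png",cv2.resize(s,None,fx=3.8,fy=3.8,interpolation=cv2.INTER_CUBIC))
s=cv2.imread("pics/w2.png");print(s.shape)
```

```text
(400, 640, 3)
```

Run:
```python
import cv2
s=cv2.imread("pics/w2.png")[45:165,255:395];cv2.imwrite("pics/w2c.png",cv2.resize(s,None,fx=5,fy=5,interpolation=cv2.INTER_CUBIC))
```

```text
(no output)
```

View pics/w2c.png

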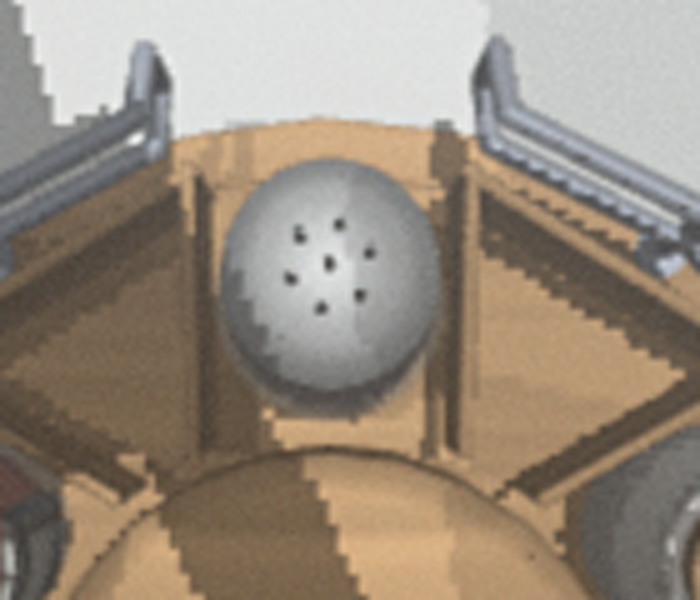

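Run:
```python
from h import *
V=lambda u,v,z:wbp("w2",255+u/5-.4,45+v/5-.4,z)
s=V(329,262,114);s2=V(330,280,98)
L=[V(145,48,72),V(158,155,40)];R=[V(496,42,72),V(484,145,40)]
print('salt',s,s2)
for l,r in zip(L,R):print(l,r,(l+r)/2,np.linalg.norm(l-r))
# gate normal from gate segment
for l,r in zip(L,R):
    e=(r-l)/np.linalg.norm(r-l);m=(l+r)/2;print('lateral of salt wrt gate (toward R)',(s-m)@e,'gate dir',np.degrees(np.arctan2(e[0],-e[1])), 'axis', m+np.array([e[1],-e[0]])*0)
```

```text
salt [439.45941601 216.82153769] [441.0228906  217.00909398]
[403.07384855 185.02489434] [400.8875899  244.06095677] [401.98071923 214.54292555] 59.076529969205644
[415.49875714 183.38255773] [412.36917712 245.96995134] [413.93396713 214.67625453] 62.66558952402739
lateral of salt wrt gate (toward R) 0.8900685805093278 gate dir -177.87915770260062 axis [401.98071923 214.54292555]
lateral of salt wrt gate (toward R) 0.8678406614480776 gate dir -177.1374026980846 axis [413.93396713 214.67625453]
```

The shaker is about 0.9 mm off the gate's centre line (limit 8 mm). The grip is steady at 30 N and the turntable is still, so I'm handing it in.

```bash
python3 -c "
from workcell import ctrl
o=ctrl.get_obs();print(o['grasp_force'],o['ee_pos'],o['orientation'],abs(o['qvel']).max());print(ctrl.close_job())"
```

```text
30.004454255104065 [526.414023   219.40106082 191.30731035] [ 3.37676045e-02 -3.13404131e+00  2.21434716e-03] 0.00251198403685174
the job is handed in; nothing more can be done
None
```

The job is handed in, with no verdict returned: the salt shaker is in the gate, measured about 1 mm off its centre line, and the handle is still gripped at 30 N with the arm at rest.

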